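Sort the gauges into a two-tier tray set

ROBOT

A 6-joint arm with a two-finger parallel gripper is mounted at the origin on a cart in front of the work surface, level with it; the furniture and walls round the work are solid. World frame = base frame: x ahead of the robot, y to its left, z up, the work surface at z = 0. Lengths are in m, angles in degrees, forces in N, time in s.
With the tool pointing down it reaches from about 0.35 to 0.875 m from the base axis. Payload 4.2 kg.
Tool frame: the origin (TCP) lies on the centre line of the jaws, within the pads' length; the fingertips stand 19 mm ahead of it and the grasp point (between the pads) is the TCP; z points along the fingers, y is the line along which they close (so a half turn about z gives the same grasp; the last joint's range is limited). The gripper opens to 87 mm and grips with 3 to 60 N. Pads are 19 mm wide; open, the fingers measure 117 mm over their backs; the gripper's body (75 mm by 190 mm) begins 51 mm behind the grasp point.
Start: joints at [84.03, 22.042, 0.453, 0, -68.411, -14.817], TCP at [0.222, 0.584, 0.242] pointing down, gripper open.
Joint ranges: [-179.83, 179.83], [-69.29, 118.12], [-61.27, 80.66], [-181.25, 117.63], [-171.15, -9.14], [-177.46, 177.46]. Speed limits (degrees/s): [159.86, 159.86, 180, 180, 180, 180].

INTERFACE

Orientations are given as a 3x3 rotation matrix whose columns are the frame's x, y, z axes.
In Python, from station import sense, capture, finish_job, search_frame, masks_of gives the robot as it stands.
- The arm moves only by the tool drive_tool, never from a script. Its argument "rows" is a list of rows, each a list of 7 numbers: the opening in per cent of the stroke, from 0 (shut) to 100 (fully open), then the shift along the world's x, y, z in mm, then the turn, a rotation vector about the world's x, y, z in rad. In form: [[fingers, dx, dy, dz, wx, wy, wz], ...]. A call has 1 to 5 rows; each row shifts and turns the commanded pose from where the row before left it; what a row does not reach is not made up. A row lasts 1/12 s, in which the tool goes at most 41.7 mm and 7.16 degrees, less where a joint would pass 70% of its speed; a pose out of reach is approached as far as the arm can. A call is refused whole if a number of a shift passes 41.7 or a number of a turn 0.125, either way. A call with a gripper value outside its range is refused whole. The fingers move at their own pace and stop on an object; the grip force is fixed at half the most. Time passes only in rows, so rows that do not move let the fingers close. It gives the time, the measured TCP pose, the force, the opening and the grip force at its end, in the units of the state.
- sense(): the state, without advancing time (a new reading comes with each control period).
- capture(name): name is "scene" or "side" or "wrist"; returns a dict with "frame" (400x640x3 uint8, red, green, blue), "z_map" (400x640 float32, m along the optical axis (not along the pixel's ray), 0 where there is no reading), "fx", "fy", "cx", "cy" (pixels), "distortion" ([k1, k2, p1, p2, k3] as OpenCV has them; the pictures are not rectified), "R" (3x3) and "t" (3): a world point X has camera coordinates R X + t; the wrist camera has in their place "T_tool_cam" (4x4, takes a point from camera to tool coordinates, whose origin is the TCP and whose axes are the flange's). Camera axes: x right, y down, z forward; pixel columns grow to the right and rows downward; lengths in m; the calibration is good to about 2 mm. A picture is of the moment at which its call begins: read the wrist's pose just before it.
- finish_job(): hands the job in; it is judged then, once.
Trained networks look in a picture, given as the dict that the camera call returned (one of the last four; its "shot" number tells which), for a name from the list of things; names that differ only in an ending like _2 or _b are one class to them, and where a whole thing is asked for, a point or a joint stands for the part that bears it (a point fixed in the world has none). Each returns a list of dicts, best first, with "p" (0 to 1); they miss things now and then, are a little off and sometimes report something else, mostly with a low value. They report only what shows in the picture. A call takes as long as a camera call.
- search_frame(label, picture): "xy" ([column, row] in pixels, amid what is visible of it).
- masks_of(label, picture): "region" (400x640 bool, what is visible of it) and "xy" ([column, row] in pixels, amid what is visible of it).
The state is a dict: "time_s": time; "joints": joint angles; "joint_velocities": joint speeds; "effort": joint torques, N m; "tcp_pos": TCP position; "ee_rot": TCP orientation; "wrist_force": force on the tool from outside, world axes, zero at the start; "moment": the same for the moment, N m; "gripper_width": opening from 0.0 (shut) to 1.0 (fully open); "gripper_force": force on a finger pad.
Only numpy, scipy, OpenCV 4.12 (cv2) and the standard library are available. Lean on these libraries where they do the work, as an engineer would, in place of code of your own. Each camera call takes 0.05 s, during which the arm holds its last target. There are 200 camera calls.

TASK

Sort the gauges into the two-tier tray set: lay the setting ring flat in the wide bay of the low base tray and stand the brass bush on its flange in the narrow bay, stack the legged tray on the base tray so that all four corner pins drop fully into their sockets, and have the two steel gauge blocks standing upright in this upper tray, one on each side of its grip. Leave the black stand loupe where it is.

Things in the scene. Friction and masses are not known exactly. Their poses are not given: they have to be found in the camera images.
- ring_center (a point): Plain steel setting ring, 52 mm outside diameter, with a round hole, 16 mm high, lying flat. The point is its centre, 8 mm above its underside; z is its axis. Take it across the 52 mm outside. Loose, 0.19 kg.
- bush_center (a point): Turned brass bush standing on its flange: flange 33 mm diameter and 8 mm high, above it a neck of 22 mm diameter, 27 mm high in all. The point is its centre, 13.5 mm above its underside; z is its axis. Take it by the neck. Loose, 0.06 kg.
- tall_block_center (a point): The taller of two plain steel gauge blocks, standing: 9 mm (its x) by 35 mm (its y) by 30 mm high (its z). The point is its centre, 15 mm above its underside. Take it across the 9 mm. Loose, 0.07 kg.
- low_block_center (a point): The lower of two plain steel gauge blocks, standing: 9 mm (its x) by 35 mm (its y) by 20 mm high (its z). The point is its centre, 10 mm above its underside. Take it across the 9 mm. Loose, 0.05 kg.
- base_tray: Low grey tray, 112 (x) by 170 mm (y), stays put. Origin: underside centre. Floor top z=4, rim and divider tops z=10 mm, rim 4 thick. Divider along x (4 thick) at y=+29: narrow bay y=+31 to +81, wide bay y=-81 to +27, both 104 long in x. Corner bosses (20 mm square, tops z=12) at x=+-46, y=+-75 have 11 mm square holes to the floor, mouths chamfered 2 mm.
- tray_grip (a point): Middle of the upper tray's grip: an aluminium wall along x, 10 mm thick (y), 104 long, 15 mm up and down from the point; take it across the 10 mm. Point on the tray's centre, 52 mm over the pin tips (on the table at first), 15 over the tray floor, 8 over the rim top; stacked fully (either way round), 57 mm over the base tray's origin. A bay of 76 (y) by 104 mm (x) on each side. Loose.
- upper_tray: Upper tray, grey, 112 (x) by 170 mm (y), 0.25 kg; origin on its centre line level with the tips of the pins it stands on. Four black legs, 16 mm diameter, at x=+-46, y=+-75 mm, end in tapered pins 7 mm long, 7.6 mm diameter, 4 mm at the tip; their shoulders rest on the base tray's bosses when stacked. Floor 33 to 37 mm over the origin, rim 4 mm thick to 45 mm, grip to 67 mm.
- loupe_center (a point): Bystander: black stand loupe, a round stepped cup with a lens, 44 mm diameter at the foot, 31 mm high. The point is its centre, 15.5 mm above its underside. Loose.

How it is judged:
By the outcome, as a careful person would: the job done as asked, in the order asked, and still so for the second after the job is handed in, with the robot touching nothing.
It also fails if it takes over 138 s, if anything falls off the work surface, if the arm or the gripper's body presses on something with over 40 N, if the wrist force passes 120 N, or if a joint passes its speed limit or range.

## Working session

There is one attempt and no reset: what is moved stays moved. The work goes in short steps, Python scripts to look and compute and a tool call to move; the robot and the scene stay as the last step left them, time stands still between calls to the robot, and variables do not carry over. Pictures are saved under pics/ and viewed, at most 14 in all, crops included, and the job is handed in when it is done.

Besides the shell and the picture viewer there is one more tool, called after "Call:" by a JSON object that holds its "op" and its "data", one argument or row to a line. drive_tool: Moves the arm, as the interface text tells. Its arguments: {"type":"object","properties":{"rows":{"type":"array"}},"required":["rows"]}

```bash
mkdir -p pics; ls
cat > h.py <<'E'
import numpy as np, cv2
from station import sense, capture, finish_job, search_frame, masks_of
def cam(name):
    s=sense(); p=capture(name)
    if name=="wrist":
        T=np.eye(4);T[:3,:3]=np.array(s["ee_rot"]);T[:3,3]=s["tcp_pos"]
        T=T@np.array(p["T_tool_cam"]); p["Rc"]=T[:3,:3];p["o"]=T[:3,3]
    else:
        R=np.array(p["R"]);p["Rc"]=R.T;p["o"]=-R.T@np.array(p["t"])
    p["K"]=np.array([[p["fx"],0,p["cx"]],[0,p["fy"],p["cy"]],[0,0,1.]])
    return p
def rays(p,uv):
    u=cv2.undistortPoints(np.array(uv,float).reshape(-1,1,2),p["K"],np.array(p["distortion"],float)).reshape(-1,2)
    return np.c_[u,np.ones(len(u))]@p["Rc"].T
def onz(p,uv,z):
    d=rays(p,uv); return p["o"]+d*((z-p["o"][2])/d[:,2])[:,None]
def cloud(p,mask):
    v,u=np.nonzero(mask&(p["z_map"]>0)); 
    return p["o"]+rays(p,np.c_[u,v])*p["z_map"][v,u][:,None]
def proj(p,X):
    Rw=p["Rc"].T
    r,_=cv2.Rodrigues(Rw); return cv2.projectPoints(np.array(X,float).reshape(-1,1,3),r,-Rw@p["o"],p["K"],np.array(p["distortion"],float))[0].reshape(-1,2)
def save(p,n): cv2.imwrite("pics/"+n,p["frame"][...,::-1])
NAMES=["ring_center","bush_center","tall_block_center","low_block_center","base_tray","upper_tray","tray_grip","loupe_center"]
E
cat > a.py <<'E'
from h import *
for c in ["scene","side"]:
    p=cam(c); save(p,c+"0.png"); print(c,p["o"].round(3))
    for n in NAMES:
        m=masks_of(n,p)
        for k in m[:2]:
            P=cloud(p,k["region"])
            if len(P)==0: continue
            top=np.percentile(P[:,2],97); Q=P[P[:,2]>top-.006]; (cx,cy),(w,h),a=cv2.minAreaRect((Q[:,:2]*1000).astype(np.float32))
            print(n,round(k["p"],2),np.round(k["xy"]),"top",round(top,4),"rect",[round(x,1) for x in (cx,cy,w,h,a)],len(Q))
print({k:v for k,v in sense().items() if k!="effort"})
E
python3 a.py
```

```text
pics
scene [-0.001 -0.778  0.619]
ring_center 0.72 [328. 234.] top 0.0174 rect [447.5, -120.2, 51.7, 48.2, 33.3] 173
bush_center 0.39 [346. 212.] top 0.0274 rect [547.2, -57.9, 25.1, 17.1, 53.9] 32
tall_block_center 0.6 [282. 195.] top 0.0301 rect [442.4, 107.5, 30.9, 7.9, 85.8] 22
tall_block_center 0.27 [327. 236.] top 0.0174 rect [447.0, -119.5, 51.9, 49.9, 31.9] 183
low_block_center 0.61 [306. 211.] top 0.0214 rect [452.9, -0.4, 35.6, 9.5, 69.7] 27
base_tray 0.58 [395. 275.] top 0.0113 rect [493.5, -324.3, 172.0, 114.4, 85.1] 861
upper_tray 0.82 [273. 165.] top 0.0649 rect [495.9, 273.6, 104.0, 17.5, 9.4] 82
tray_grip 0.76 [277. 164.] top 0.0652 rect [493.3, 274.7, 98.9, 17.5, 7.7] 78
loupe_center 0.57 [323. 194.] top 0.0312 rect [542.7, 48.8, 32.7, 30.4, 57.1] 44
side [0.465 0.931 0.751]
ring_center 0.62 [345. 202.] top 0.0192 rect [447.1, -113.3, 55.4, 48.6, 89.5] 176
bush_center 0.57 [299. 217.] top 0.0282 rect [546.3, -52.3, 20.7, 17.8, 78.1] 39
low_block_center 0.61 [338. 230.] top 0.0222 rect [453.8, 6.6, 34.4, 8.9, 70.5] 35
low_block_center 0.59 [316. 314.] top 0.0667 rect 
[... 505 characters left out ...]
2, 12.2, 7.2] 318
{'time_s': 0.9, 'joints': array([ 8.40287310e+01,  2.20388119e+01,  4.51263127e-01,  5.54898554e-04,
       -6.84117181e+01, -1.48169192e+01]), 'joint_velocities': array([-0.04213002,  0.05851622, -0.09686587, -0.0443277 , -0.0015592 ,
       -0.06347946]), 'tcp_pos': array([0.22178902, 0.58428528, 0.24157242]), 'ee_rot': array([[ 9.34900129e-01, -3.54910903e-01,  1.02877058e-05],
       [-3.54910903e-01, -9.34900129e-01,  1.17894363e-05],
       [ 5.43377801e-06, -1.46731645e-05, -1.00000000e+00]]), 'wrist_force': array([-0.4331049 , -0.76395523,  0.21738542]), 'moment': array([0.01236573, 0.0562772 , 0.00896915]), 'gripper_force': 0.0, 'gripper_width': 1.0015073541480923}
```

View pics/scene0.png

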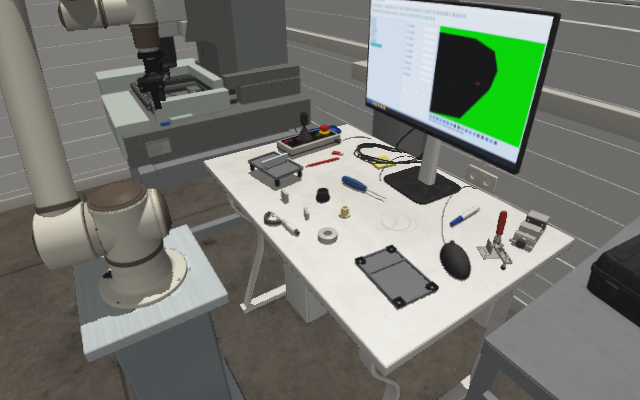

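View pics/side0.png

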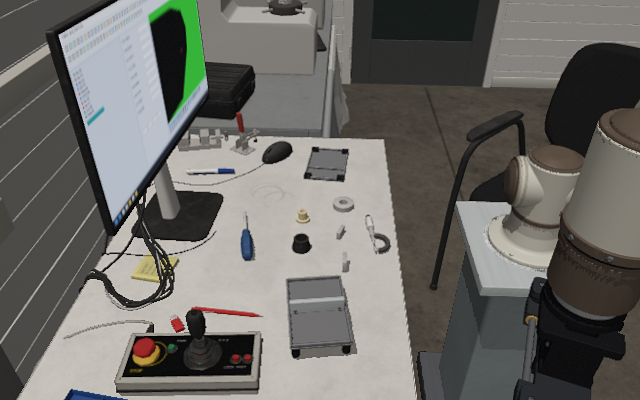

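The scene view shows the upper tray at about (270,165), the blocks at (285,196) and (306,212), the ring at (327,235), the bush at (346,212) and the base tray at (395,275). The narrow bay is on the +y side. The loupe is at (323,195). I'll move to an overview near the ring and base tray.

Call:
{"op": "drive_tool", "data": {
  "rows": [
    [100, 12, -39, 3, 0, 0, 0.014],
    [100, 12, -39, 3, 0, 0, 0.014],
    [100, 12, -39, 3, 0, 0, 0.014],
    [100, 12, -39, 3, 0, 0, 0.014],
    [100, 12, -39, 3, 0, 0, 0.014]
  ]
}}

```text
time_s: 1.32
tcp_pos: [0.282, 0.3874, 0.2567]
ee_rot: [[0.958, -0.287, 0.0], [-0.287, -0.958, 0.0], [0.0, -0.0, -1.0]]
wrist_force: [0.3, 0.4, 0.0]
gripper_width: 0.996
gripper_force: 0.0
```

Call:
{"op": "drive_tool", "data": {
  "rows": [
    [100, 12, -39, 3, 0, 0, 0.014],
    [100, 12, -39, 3, 0, 0, 0.014],
    [100, 12, -39, 3, 0, 0, 0.014],
    [100, 12, -39, 3, 0, 0, 0.014],
    [100, 12, -39, 3, 0, 0, 0.014]
  ]
}}

```text
time_s: 1.73
tcp_pos: [0.3418, 0.1924, 0.2721]
ee_rot: [[0.976, -0.219, 0.001], [-0.219, -0.976, 0.001], [0.001, -0.001, -1.0]]
wrist_force: [1.7, -0.2, 0.5]
gripper_width: 1.003
gripper_force: 0.0
```

Call:
{"op": "drive_tool", "data": {
  "rows": [
    [100, 12, -39, 3, 0, 0, 0.014],
    [100, 12, -39, 3, 0, 0, 0.014],
    [100, 12, -39, 3, 0, 0, 0.014],
    [100, 12, -39, 3, 0, 0, 0.014],
    [100, 12, -39, 3, 0, 0, 0.014]
  ]
}}

```text
time_s: 2.15
tcp_pos: [0.4018, -0.0027, 0.2873]
ee_rot: [[0.989, -0.151, 0.002], [-0.151, -0.989, 0.001], [0.002, -0.001, -1.0]]
wrist_force: [1.3, 0.5, 0.0]
gripper_width: 0.999
gripper_force: 0.0
```

Call:
{"op": "drive_tool", "data": {
  "rows": [
    [100, 12, -39, 3, 0, 0, 0.014],
    [100, 12, -39, 3, 0, 0, 0.014],
    [100, 12, -39, 3, 0, 0, 0.014],
    [100, 12, -39, 3, 0, 0, 0.014],
    [100, 0, 0, 0, 0, 0, 0]
  ]
}}

```text
time_s: 2.57
tcp_pos: [0.4512, -0.1622, 0.2987]
ee_rot: [[0.995, -0.104, 0.001], [-0.104, -0.995, -0.002], [0.001, 0.002, -1.0]]
wrist_force: [1.7, 0.1, -0.0]
gripper_width: 0.998
gripper_force: 0.0
```

```bash
cat > w.py <<'E'
import sys; from h import *
# w.py picname labels...
p=cam("wrist"); save(p,sys.argv[1]); print("tcp",np.round(sense()["tcp_pos"],4),"cam",p["o"].round(3),"z",p["Rc"][:,2].round(2))
for n in sys.argv[2:]:
    for k in masks_of(n,p)[:2]:
        P=cloud(p,k["region"])
        r=cv2.minAreaRect(np.argwhere(k["region"])[:,::-1].astype(np.float32))
        if len(P)==0: print(n,"no depth",k["xy"]);continue
        top=np.percentile(P[:,2],95); Q=P[abs(P[:,2]-top)<.004]; (cx,cy),(w,h),a=cv2.minAreaRect((Q[:,:2]*1000).astype(np.float32))
        print(n,round(k["p"],2),np.round(k["xy"]),"top",round(top,4),"rect",[round(x,1) for x in (cx,cy,w,h,a)],len(Q))
E
python3 w.py w1.png ring_center bush_center base_tray
```

```text
tcp [ 0.4502 -0.1598  0.2982] cam [ 0.525 -0.17   0.441] z [-0.27  0.03 -0.96]
ring_center 0.81 [291. 163.] top 0.0166 rect [445.2, -115.2, 50.6, 51.4, 83.2] 799
bush_center 0.96 [240. 104.] top 0.0268 rect [545.9, -55.3, 21.3, 20.9, 83.9] 155
bush_center 0.52 [289. 175.] top 0.0166 rect [445.2, -115.3, 50.5, 51.4, 83.5] 774
base_tray 0.82 [429. 118.] top 0.01 rect [493.5, -321.9, 171.3, 112.8, 85.1] 1754
```

View pics/w1.png

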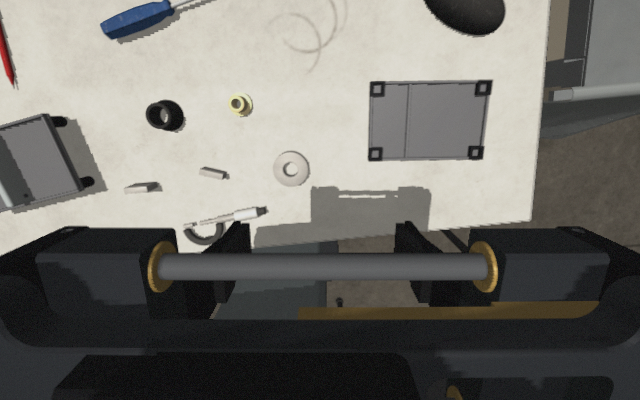

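The wrist view shows the ring at (291,168), the bush at (240,104) and the base tray at (430,120), with its divider on the left (+y) side. All three match the measurements. I'm descending on the ring.

Call:
{"op": "drive_tool", "data": {
  "rows": [
    [90, -1, 10, -40, 0, 0, 0],
    [90, -1, 10, -40, 0, 0, 0],
    [90, -1, 10, -40, 0, 0, 0],
    [90, -1, 10, -40, 0, 0, 0],
    [90, -1, 2, -40, 0, 0, 0]
  ]
}}

```text
time_s: 3.18
tcp_pos: [0.4446, -0.1122, 0.098]
ee_rot: [[0.996, -0.092, 0.003], [-0.092, -0.996, 0.0], [0.003, -0.001, -1.0]]
wrist_force: [1.3, 0.9, -0.6]
gripper_width: 0.902
gripper_force: 0.0
```

Call:
{"op": "drive_tool", "data": {
  "rows": [
    [90, 0, 0, -30, 0, 0, 0],
    [90, 0, 0, -20, 0, 0, 0],
    [90, 0, 0, 0, 0, 0, 0]
  ]
}}

```text
time_s: 3.43
tcp_pos: [0.4416, -0.1132, 0.0453]
ee_rot: [[0.996, -0.094, -0.009], [-0.094, -0.996, -0.0], [-0.009, 0.001, -1.0]]
wrist_force: [-1.1, -0.4, -0.2]
gripper_width: 0.899
gripper_force: 0.0
```

Call:
{"op": "drive_tool", "data": {
  "rows": [
    [90, 0, 0, -15, 0, 0, 0],
    [90, 0, 0, -11, 0, 0, 0],
    [90, 0, 0, 0, 0, 0, 0],
    [90, 0, 0, 0, 0, 0, 0]
  ]
}}

```text
time_s: 3.77
tcp_pos: [0.4455, -0.1139, 0.0237]
ee_rot: [[0.996, -0.095, 0.001], [-0.095, -0.996, -0.0], [0.001, -0.0, -1.0]]
wrist_force: [0.4, 0.4, -0.5]
gripper_width: 0.901
gripper_force: 0.0
```

Call:
{"op": "drive_tool", "data": {
  "rows": [
    [50, 0, 0, 0, 0, 0, 0],
    [40, 0, 0, 0, 0, 0, 0],
    [40, 0, 0, 0, 0, 0, 0],
    [40, 0, 0, 0, 0, 0, 0],
    [40, 0, 0, 0, 0, 0, 0]
  ]
}}

```text
time_s: 4.18
tcp_pos: [0.445, -0.1147, 0.023]
ee_rot: [[0.995, -0.097, 0.001], [-0.097, -0.995, 0.0], [0.001, -0.0, -1.0]]
wrist_force: [0.4, -0.1, 0.2]
gripper_width: 0.611
gripper_force: 0.0
```

Call:
{"op": "drive_tool", "data": {
  "rows": [
    [40, 0, 0, 0, 0, 0, 0],
    [40, 0, 0, 0, 0, 0, 0],
    [40, 0, 0, 0, 0, 0, 0]
  ]
}}

```text
time_s: 4.43
tcp_pos: [0.4449, -0.1147, 0.0229]
ee_rot: [[0.995, -0.096, 0.0], [-0.096, -0.995, -0.0], [0.0, 0.0, -1.0]]
wrist_force: [-1.2, 0.3, 4.8]
gripper_width: 0.591
gripper_force: 30.0
```

Call:
{"op": "drive_tool", "data": {
  "rows": [
    [40, 0, 0, 15, 0, 0, 0],
    [40, 0, 0, 35, 0, 0, 0],
    [40, 7, -35, 0, 0, 0, 0],
    [40, 8, -40, 0, 0, 0, 0],
    [40, 8, -40, 0, 0, 0, 0]
  ]
}}

```text
time_s: 4.85
tcp_pos: [0.4679, -0.2303, 0.0729]
ee_rot: [[0.996, -0.094, 0.001], [-0.094, -0.996, 0.0], [0.001, -0.0, -1.0]]
wrist_force: [1.1, 0.3, -2.3]
gripper_width: 0.591
gripper_force: 30.0
```

Call:
{"op": "drive_tool", "data": {
  "rows": [
    [40, 8, -40, 0, 0, 0, 0],
    [40, 8, -40, 0, 0, 0, 0],
    [40, 7, -39, 0, 0, 0, 0],
    [40, 0, 0, -20, 0, 0, 0],
    [40, 0, 0, 0, 0, 0, 0]
  ]
}}

```text
time_s: 5.27
tcp_pos: [0.488, -0.3497, 0.0481]
ee_rot: [[0.995, -0.102, -0.006], [-0.102, -0.995, 0.004], [-0.007, -0.003, -1.0]]
wrist_force: [-2.0, 0.8, -4.8]
gripper_width: 0.588
gripper_force: 30.0
```

Call:
{"op": "drive_tool", "data": {
  "rows": [
    [40, 0, 0, -15, 0, 0, 0],
    [40, 0, 0, -9, 0, 0, 0],
    [40, 0, 0, -2, 0, 0, 0],
    [40, 0, 0, 0, 0, 0, 0],
    [40, 0, 0, 0, 0, 0, 0]
  ]
}}

```text
time_s: 5.68
tcp_pos: [0.4905, -0.3479, 0.0264]
ee_rot: [[0.995, -0.096, -0.001], [-0.096, -0.995, 0.001], [-0.001, -0.0, -1.0]]
wrist_force: [-0.4, 0.5, -2.5]
gripper_width: 0.59
gripper_force: 30.0
```

Call:
{"op": "drive_tool", "data": {
  "rows": [
    [74, 0, 0, 0, 0, 0, 0],
    [74, 0, 0, 0, 0, 0, 0],
    [74, 0, 0, 0, 0, 0, 0],
    [74, 0, 0, 20, 0, 0, 0],
    [74, 0, 0, 40, 0, 0, 0]
  ]
}}

```text
time_s: 6.1
tcp_pos: [0.4877, -0.3471, 0.0826]
ee_rot: [[0.995, -0.098, -0.01], [-0.097, -0.995, 0.005], [-0.01, -0.004, -1.0]]
wrist_force: [-0.6, -0.7, -0.5]
gripper_width: 0.732
gripper_force: 0.0
```

Call:
{"op": "drive_tool", "data": {
  "rows": [
    [74, 7, 39, 0, 0, 0, 0],
    [74, 7, 39, 0, 0, 0, 0],
    [74, 7, 39, 0, 0, 0, 0],
    [74, 7, 39, 0, 0, 0, 0],
    [74, 7, 39, 0, 0, 0, 0]
  ]
}}

```text
time_s: 6.52
tcp_pos: [0.5261, -0.152, 0.0872]
ee_rot: [[0.995, -0.097, 0.001], [-0.097, -0.995, -0.0], [0.001, -0.0, -1.0]]
wrist_force: [0.6, 0.3, -0.5]
gripper_width: 0.738
gripper_force: 0.0
```

Call:
{"op": "drive_tool", "data": {
  "rows": [
    [74, 7, 39, 0, 0, 0, 0],
    [74, 7, 39, 0, 0, 0, 0],
    [74, 6, 20, 0, 0, 0, 0],
    [74, 0, 0, 0, 0, 0, 0],
    [74, 0, 0, 0, 0, 0, 0]
  ]
}}

```text
time_s: 6.93
tcp_pos: [0.5462, -0.0544, 0.0869]
ee_rot: [[0.996, -0.094, 0.001], [-0.094, -0.996, 0.0], [0.001, -0.0, -1.0]]
wrist_force: [-0.8, -1.5, 0.0]
gripper_width: 0.744
gripper_force: 0.0
```

```bash
python3 w.py w2.png ring_center bush_center base_tray
```

```text
tcp [ 0.5458 -0.0554  0.0867] cam [ 0.62  -0.062  0.229] z [-0.27  0.03 -0.96]
base_tray 0.8 [599. 205.] top 0.0103 rect [525.0, -270.3, 65.5, 59.2, 84.9] 1669
```

Call:
{"op": "drive_tool", "data": {
  "rows": [
    [74, 0, 0, -35, 0, 0, 0],
    [74, 0, 0, -16, 0, 0, 0],
    [74, 0, 0, -6, 0, 0, 0],
    [74, 0, 0, 0, 0, 0, 0],
    [40, 0, 0, 0, 0, 0, 0]
  ]
}}

```text
time_s: 7.55
tcp_pos: [0.5462, -0.0564, 0.0299]
ee_rot: [[0.995, -0.097, 0.0], [-0.097, -0.995, -0.0], [0.001, 0.0, -1.0]]
wrist_force: [1.3, 0.1, -0.6]
gripper_width: 0.711
gripper_force: 0.0
```

Call:
{"op": "drive_tool", "data": {
  "rows": [
    [10, 0, 0, 0, 0, 0, 0],
    [10, 0, 0, 0, 0, 0, 0],
    [10, 0, 0, 0, 0, 0, 0],
    [10, 0, 0, 0, 0, 0, 0],
    [10, 0, 0, 0, 0, 0, 0]
  ]
}}

```text
time_s: 7.97
tcp_pos: [0.546, -0.0556, 0.0301]
ee_rot: [[0.995, -0.097, 0.001], [-0.097, -0.995, 0.0], [0.001, -0.0, -1.0]]
wrist_force: [0.1, 0.1, -0.3]
gripper_width: 0.371
gripper_force: 0.0
```

Call:
{"op": "drive_tool", "data": {
  "rows": [
    [10, 0, 0, 0, 0, 0, 0],
    [10, 0, 0, 0, 0, 0, 0],
    [10, 0, 0, 0, 0, 0, 0]
  ]
}}

```text
time_s: 8.22
tcp_pos: [0.5459, -0.0556, 0.0298]
ee_rot: [[0.995, -0.096, 0.0], [-0.096, -0.995, -0.0], [0.0, -0.0, -1.0]]
wrist_force: [0.3, 0.6, 2.0]
gripper_width: 0.237
gripper_force: 30.0
```

Call:
{"op": "drive_tool", "data": {
  "rows": [
    [10, 0, 0, 15, 0, 0, 0],
    [10, 0, 0, 30, 0, 0, 0],
    [10, -7, -30, 0, 0, 0, 0],
    [10, -9, -40, 0, 0, 0, 0],
    [10, -9, -40, 0, 0, 0, 0]
  ]
}}

```text
time_s: 8.63
tcp_pos: [0.5208, -0.166, 0.0751]
ee_rot: [[0.996, -0.094, 0.001], [-0.094, -0.996, 0.0], [0.001, -0.0, -1.0]]
wrist_force: [-0.1, -0.5, -1.0]
gripper_width: 0.233
gripper_force: 30.0
```

Call:
{"op": "drive_tool", "data": {
  "rows": [
    [10, -9, -40, 0, 0, 0, 0],
    [10, -9, -40, 0, 0, 0, 0],
    [10, -5, -20, 0, 0, 0, 0],
    [10, 0, 0, -15, 0, 0, 0],
    [10, 0, 0, 0, 0, 0, 0]
  ]
}}

```text
time_s: 9.05
tcp_pos: [0.4954, -0.2666, 0.0573]
ee_rot: [[0.995, -0.101, -0.004], [-0.101, -0.995, 0.002], [-0.005, -0.001, -1.0]]
wrist_force: [-0.3, -0.2, -1.2]
gripper_width: 0.236
gripper_force: 30.0
```

Call:
{"op": "drive_tool", "data": {
  "rows": [
    [10, 0, 0, -15, 0, 0, 0],
    [10, 0, 0, -8, 0, 0, 0],
    [10, 0, 0, -3, 0, 0, 0],
    [10, 0, 0, 0, 0, 0, 0],
    [10, 0, 0, 0, 0, 0, 0]
  ]
}}

```text
time_s: 9.47
tcp_pos: [0.498, -0.265, 0.0337]
ee_rot: [[0.995, -0.095, -0.0], [-0.095, -0.995, 0.0], [-0.0, -0.0, -1.0]]
wrist_force: [-1.1, 0.5, -0.2]
gripper_width: 0.237
gripper_force: 30.0
```

Call:
{"op": "drive_tool", "data": {
  "rows": [
    [48, 0, 0, 0, 0, 0, 0],
    [48, 0, 0, 0, 0, 0, 0],
    [48, 0, 0, 0, 0, 0, 0],
    [48, 0, 0, 15, 0, 0, 0],
    [60, 0, 0, 40, 0, 0, 0]
  ]
}}

```text
time_s: 9.88
tcp_pos: [0.4939, -0.2644, 0.084]
ee_rot: [[0.995, -0.098, -0.012], [-0.098, -0.995, 0.004], [-0.013, -0.003, -1.0]]
wrist_force: [0.0, -0.1, -0.8]
gripper_width: 0.488
gripper_force: 0.0
```

Call:
{"op": "drive_tool", "data": {
  "rows": [
    [80, -8, -10, 38, 0, 0, 0],
    [100, -8, -10, 38, 0, 0, 0],
    [100, -8, -10, 38, 0, 0, 0],
    [100, -8, 0, 20, 0, 0, 0],
    [100, -8, 0, 10, 0, 0, 0]
  ]
}}

```text
time_s: 10.3
tcp_pos: [0.4587, -0.2967, 0.2367]
ee_rot: [[0.995, -0.097, 0.007], [-0.097, -0.995, -0.003], [0.007, 0.002, -1.0]]
wrist_force: [0.2, 0.6, -0.6]
gripper_width: 0.847
gripper_force: 0.0
```

Call:
{"op": "drive_tool", "data": {
  "rows": [
    [100, 0, 0, 0, 0, 0, 0],
    [100, 0, 0, 0, 0, 0, 0]
  ]
}}

```text
time_s: 10.47
tcp_pos: [0.457, -0.2952, 0.2317]
ee_rot: [[0.995, -0.097, -0.001], [-0.097, -0.995, 0.001], [-0.001, -0.001, -1.0]]
wrist_force: [0.6, 0.0, -0.4]
gripper_width: 0.966
gripper_force: 0.0
```

```bash
python3 w.py w3.png ring_center bush_center base_tray
```

```text
tcp [ 0.457  -0.295   0.2307] cam [ 0.531 -0.303  0.374] z [-0.27  0.03 -0.96]
ring_center 0.88 [366. 148.] top 0.0204 rect [491.0, -347.3, 50.8, 50.9, 41.4] 1197
bush_center 0.66 [297. 138.] top 0.0309 rect [497.6, -265.6, 20.9, 21.1, 82.6] 188
base_tray 0.67 [338. 133.] top 0.0106 rect [493.2, -321.6, 170.3, 112.7, 85.0] 2239
```

View pics/w3.png

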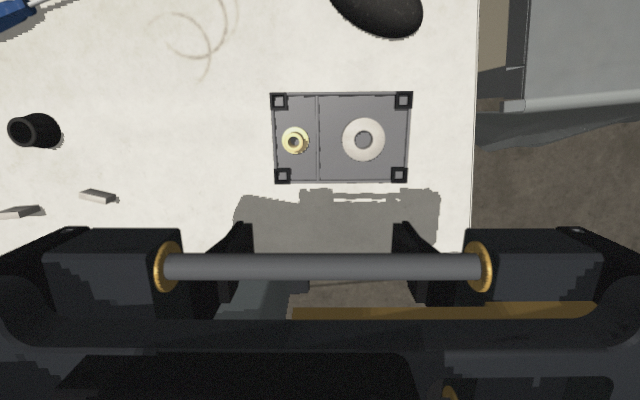

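Both parts are placed: the bush at (296,139) in the narrow bay and the ring at (363,139) in the wide bay. I'll refine the base pose from its corner bosses in this view, then head for the upper tray.

```bash
cat > base.py <<'E'
from h import *
p=cam("wrist"); g=p["frame"].max(2)
b=masks_of("base_tray",p)[0]["region"].astype(np.uint8)
hull=cv2.convexHull(np.argwhere(b)[:,::-1].astype(np.int32)); m=np.zeros_like(b); cv2.fillConvexPoly(m,hull,1); m=cv2.dilate(m,np.ones((5,5)))
L=np.array([[sx*46,sy*75] for sx in(-1,1) for sy in(-1,1)],float); a=np.radians(-5); R=np.array([[np.cos(a),-np.sin(a)],[np.sin(a),np.cos(a)]])
G=L@R.T+[493.3,-321.7]; W=[]
for q in G:
    u=proj(p,[[q[0]/1e3,q[1]/1e3,.012]])[0]; x,y=np.round(u).astype(int); s=14
    pt=g[y-s:y+s+1,x-s:x+s+1]; d=((pt<55)&(m[y-s:y+s+1,x-s:x+s+1]>0)).astype(np.uint8)
    c=max(cv2.findContours(d,cv2.RETR_EXTERNAL,cv2.CHAIN_APPROX_NONE)[0],key=cv2.contourArea)
    r=cv2.minAreaRect(c); uv=np.array(r[0])+[x-s,y-s]; w=onz(p,uv,.012)[0]*1e3; W.append(w[:2]); print(q.round(1),u.round(1),r[1],w.round(1))
W=np.array(W); c=W.mean(0); A=W-c; M=L.T@A; yaw=np.degrees(np.arctan2(M[0,1]-M[1,0],M[0,0]+M[1,1])); print("center",c.round(2),"yaw",yaw.round(2))
E
python3 base.py
```

```text
[ 440.9 -392.4] [400.5 175.6] (15.0, 16.0) [ 442.6 -390.6   12. ]
[ 454. -243.] [281.7 176.7] (15.0, 16.0) [ 455.5 -243.6   12. ]
[ 532.6 -400.4] [405.4  99.3] (17.0, 17.0) [ 532.6 -398.2   12. ]
[ 545.7 -251. ] [278.  100.5] (13.0, 13.0) [ 545.7 -250.4   12. ]
center [ 494.09 -320.7 ] yaw -4.93
```

Call:
{"op": "drive_tool", "data": {
  "rows": [
    [100, 0, 40, 5, 0, 0, 0.02],
    [100, 0, 41, 5, 0, 0, 0.02],
    [100, 0, 41, 5, 0, 0, 0.02],
    [100, 0, 41, 5, 0, 0, 0.02],
    [100, 0, 41, 5, 0, 0, 0.02]
  ]
}}

```text
time_s: 11.18
tcp_pos: [0.4574, -0.09, 0.2572]
ee_rot: [[1.0, 0.004, -0.001], [0.004, -1.0, -0.0], [-0.001, 0.0, -1.0]]
wrist_force: [1.3, -0.5, -0.0]
gripper_width: 0.997
gripper_force: 0.0
```

Call:
{"op": "drive_tool", "data": {
  "rows": [
    [100, 0, 41, 5, 0, 0, 0.02],
    [100, 0, 41, 5, 0, 0, 0.02],
    [100, 0, 41, 5, 0, 0, 0.02],
    [100, 0, 41, 5, 0, 0, 0.02],
    [100, 0, 41, 5, 0, 0, 0.02]
  ]
}}

```text
time_s: 11.6
tcp_pos: [0.4572, 0.1155, 0.2825]
ee_rot: [[0.995, 0.105, -0.0], [0.105, -0.995, -0.0], [-0.0, 0.0, -1.0]]
wrist_force: [0.8, -1.0, -0.9]
gripper_width: 1.002
gripper_force: 0.0
```

Call:
{"op": "drive_tool", "data": {
  "rows": [
    [100, 0, 41, 0, 0, 0, 0.01],
    [100, 0, 41, 0, 0, 0, 0],
    [100, 0, 20, 0, 0, 0, 0],
    [100, 0, 0, 0, 0, 0, 0],
    [100, 0, 0, 0, 0, 0, 0]
  ]
}}

```text
time_s: 12.02
tcp_pos: [0.4574, 0.2163, 0.2815]
ee_rot: [[0.993, 0.115, -0.002], [0.115, -0.993, -0.002], [-0.002, 0.001, -1.0]]
wrist_force: [0.2, -1.1, -0.1]
gripper_width: 0.998
gripper_force: 0.0
```

```bash
python3 w.py w4.png upper_tray tray_grip tall_block_center low_block_center loupe_center
```

```text
tcp [0.4575 0.2153 0.2817] cam [0.531 0.225 0.424] z [-0.27 -0.03 -0.96]
upper_tray 0.58 [278. 131.] top 0.0647 rect [494.2, 276.6, 102.9, 10.2, 8.0] 734
tray_grip 0.83 [282. 129.] top 0.0647 rect [494.2, 276.6, 102.9, 10.2, 8.0] 734
tall_block_center 0.51 [393. 181.] top 0.0303 rect [441.7, 114.5, 33.9, 8.9, 88.8] 154
low_block_center 0.54 [468. 184.] top 0.0202 rect [451.2, 3.7, 34.7, 7.6, 69.9] 127
```

View pics/w4.png

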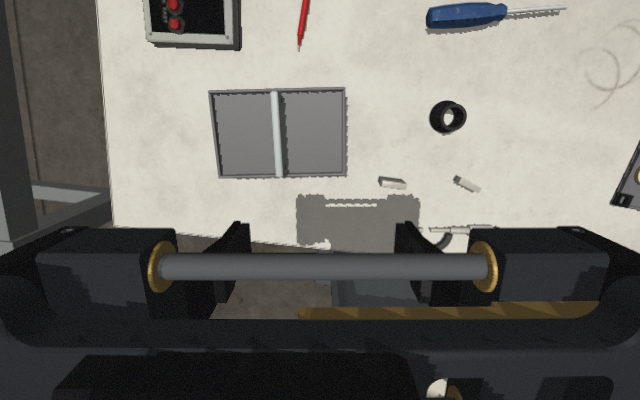

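The wrist view shows the upper tray at (278,131) with its grip wall vertical in the picture at column 278. The tall block is at (393,183) and the low block at (467,184). I'm going onto the grip.

Call:
{"op": "drive_tool", "data": {
  "rows": [
    [100, 9, 15, -36, 0, 0, 0.006],
    [100, 9, 15, -37, 0, 0, 0.006],
    [100, 9, 15, -37, 0, 0, 0.006],
    [100, 9, 15, -37, 0, 0, 0.006],
    [100, 0, 1, -30, 0, 0, 0]
  ]
}}

```text
time_s: 12.73
tcp_pos: [0.4951, 0.2773, 0.1032]
ee_rot: [[0.991, 0.137, 0.001], [0.137, -0.991, 0.0], [0.001, -0.0, -1.0]]
wrist_force: [-0.1, -0.1, 0.2]
gripper_width: 0.996
gripper_force: 0.0
```

Call:
{"op": "drive_tool", "data": {
  "rows": [
    [80, 0, 0, -20, 0, 0, 0],
    [60, 0, 0, -15, 0, 0, 0],
    [60, 0, 0, -10, 0, 0, 0],
    [50, 0, 0, 0, 0, 0, 0],
    [40, 0, 0, 0, 0, 0, 0]
  ]
}}

```text
time_s: 13.15
tcp_pos: [0.4942, 0.2761, 0.0609]
ee_rot: [[0.991, 0.136, 0.0], [0.136, -0.991, -0.0], [0.0, 0.0, -1.0]]
wrist_force: [0.6, 0.5, 0.2]
gripper_width: 0.709
gripper_force: 0.0
```

Call:
{"op": "drive_tool", "data": {
  "rows": [
    [0, 0, 0, -1, 0, 0, 0],
    [0, 0, 0, 0, 0, 0, 0],
    [0, 0, 0, 0, 0, 0, 0],
    [0, 0, 0, 0, 0, 0, 0],
    [0, 0, 0, 0, 0, 0, 0]
  ]
}}

```text
time_s: 13.57
tcp_pos: [0.494, 0.2765, 0.0602]
ee_rot: [[0.991, 0.137, 0.001], [0.137, -0.991, 0.001], [0.001, -0.001, -1.0]]
wrist_force: [-0.2, 0.3, 0.7]
gripper_width: 0.325
gripper_force: 0.0
```

Call:
{"op": "drive_tool", "data": {
  "rows": [
    [0, 0, 0, 0, 0, 0, 0],
    [0, 0, 0, 0, 0, 0, 0],
    [0, 0, 0, 0, 0, 0, 0],
    [0, 0, 0, 0, 0, 0, 0],
    [0, 0, 0, 0, 0, 0, 0]
  ]
}}

```text
time_s: 13.98
tcp_pos: [0.4938, 0.2764, 0.0596]
ee_rot: [[0.991, 0.137, 0.0], [0.137, -0.991, -0.0], [0.0, 0.0, -1.0]]
wrist_force: [0.1, -0.5, 1.9]
gripper_width: 0.11
gripper_force: 30.0
```

Call:
{"op": "drive_tool", "data": {
  "rows": [
    [0, 0, 0, 0, 0, 0, 0],
    [0, 0, 0, 0, 0, 0, 0],
    [0, 0, 0, 0, 0, 0, 0]
  ]
}}

```text
time_s: 14.23
tcp_pos: [0.4938, 0.2764, 0.0596]
ee_rot: [[0.991, 0.137, 0.0], [0.137, -0.991, 0.0], [0.0, -0.0, -1.0]]
wrist_force: [-0.5, 0.2, 1.3]
gripper_width: 0.108
gripper_force: 30.0
```

Call:
{"op": "drive_tool", "data": {
  "rows": [
    [0, 0, 0, 5, 0, 0, 0],
    [0, 0, 0, 12, 0, 0, 0],
    [0, 0, 0, 20, 0, 0, 0],
    [0, 0, 0, 20, 0, 0, 0],
    [0, 0, 0, 8, 0, 0, 0]
  ]
}}

```text
time_s: 14.65
tcp_pos: [0.4946, 0.2769, 0.1268]
ee_rot: [[0.991, 0.137, 0.003], [0.137, -0.991, 0.002], [0.003, -0.002, -1.0]]
wrist_force: [1.6, 0.8, -1.9]
gripper_width: 0.11
gripper_force: 30.0
```

Call:
{"op": "drive_tool", "data": {
  "rows": [
    [0, 0, -10, 0, 0, 0, 0],
    [0, 0, -20, 0, 0, 0, -0.01],
    [0, 0, -25, 0, 0, 0, -0.01],
    [0, 0, -25, 0, 0, 0, -0.01],
    [0, 0, -25, 0, 0, 0, -0.01]
  ]
}}

```text
time_s: 15.07
tcp_pos: [0.4922, 0.1691, 0.1228]
ee_rot: [[0.995, 0.096, -0.003], [0.096, -0.995, -0.002], [-0.004, 0.001, -1.0]]
wrist_force: [0.3, -0.0, -3.0]
gripper_width: 0.109
gripper_force: 30.0
```

Call:
{"op": "drive_tool", "data": {
  "rows": [
    [0, 0, -25, 0, 0, 0, -0.01],
    [0, 0, -25, 0, 0, 0, -0.01],
    [0, 0, -25, 0, 0, 0, -0.01],
    [0, 0, -25, 0, 0, 0, -0.01],
    [0, 0, -25, 0, 0, 0, -0.01]
  ]
}}

```text
time_s: 15.48
tcp_pos: [0.492, 0.0442, 0.123]
ee_rot: [[0.999, 0.046, -0.003], [0.046, -0.999, -0.001], [-0.003, 0.001, -1.0]]
wrist_force: [0.1, -0.2, -3.0]
gripper_width: 0.11
gripper_force: 30.0
```

Call:
{"op": "drive_tool", "data": {
  "rows": [
    [0, 0, -25, 0, 0, 0, -0.01],
    [0, 0, -25, 0, 0, 0, -0.01],
    [0, 0, -25, 0, 0, 0, -0.01],
    [0, 0, -25, 0, 0, 0, -0.01],
    [0, 0, -25, 0, 0, 0, -0.01]
  ]
}}

```text
time_s: 15.9
tcp_pos: [0.4918, -0.0804, 0.123]
ee_rot: [[1.0, -0.004, -0.003], [-0.004, -1.0, 0.0], [-0.003, -0.0, -1.0]]
wrist_force: [0.3, 0.2, -3.0]
gripper_width: 0.112
gripper_force: 30.0
```

Call:
{"op": "drive_tool", "data": {
  "rows": [
    [0, 0, -25, 0, 0, 0, -0.01],
    [0, 0, -25, 0, 0, 0, -0.01],
    [0, 0, -25, 0, 0, 0, -0.01],
    [0, 0, -25, 0, 0, 0, -0.01],
    [0, 0, -25, 0, 0, 0, -0.01]
  ]
}}

```text
time_s: 16.32
tcp_pos: [0.4917, -0.205, 0.1228]
ee_rot: [[0.999, -0.054, -0.004], [-0.054, -0.999, 0.001], [-0.004, -0.001, -1.0]]
wrist_force: [1.6, -0.6, -3.2]
gripper_width: 0.112
gripper_force: 30.0
```

Call:
{"op": "drive_tool", "data": {
  "rows": [
    [0, 0, -25, 0, 0, 0, -0.01],
    [0, 0, -25, 0, 0, 0, -0.01],
    [0, 0, -25, 0, 0, 0, -0.01],
    [0, 0, -20, 0, 0, 0, -0.005],
    [0, 0, 0, 0, 0, 0, 0]
  ]
}}

```text
time_s: 16.73
tcp_pos: [0.492, -0.3017, 0.1225]
ee_rot: [[0.996, -0.092, -0.003], [-0.092, -0.996, 0.001], [-0.003, -0.0, -1.0]]
wrist_force: [0.9, -1.0, -2.5]
gripper_width: 0.111
gripper_force: 30.0
```

Call:
{"op": "drive_tool", "data": {
  "rows": [
    [0, 0, 0, 0, 0, 0, 0],
    [0, 0, 0, 0, 0, 0, 0],
    [0, 0, 0, 0, 0, 0, 0]
  ]
}}

```text
time_s: 16.98
tcp_pos: [0.493, -0.2979, 0.1238]
ee_rot: [[0.996, -0.087, -0.002], [-0.087, -0.996, 0.001], [-0.002, -0.001, -1.0]]
wrist_force: [-0.7, -0.4, -2.0]
gripper_width: 0.114
gripper_force: 30.0
```

```bash
python3 w.py w5.png upper_tray tray_grip base_tray; python3 -c "
from h import *
p=cam('scene');q=cam('side');a=p['frame'][180:340,290:500];b=q['frame'][110:260,240:420]
cv2.imwrite('pics/ss5.png',cv2.hconcat([cv2.resize(a,(400,300),interpolation=3),cv2.resize(b,(400,300),interpolation=3)])[...,::-1])"
```

```text
tcp [ 0.4934 -0.2978  0.1241] cam [ 0.567 -0.305  0.266] z [-0.27  0.03 -0.96]
upper_tray 0.93 [322. 187.] top 0.1297 rect [504.0, -298.9, 9.9, 83.6, 85.3] 2369
tray_grip 0.85 [324. 185.] top 0.1297 rect [504.0, -298.9, 9.9, 83.6, 85.3] 2378
tray_grip 0.62 [351. 132.] top 0.0111 rect [543.9, -326.1, 169.2, 11.4, 85.0] 1209
base_tray 0.69 [347. 132.] top 0.0111 rect [544.0, -325.5, 169.3, 11.4, 85.0] 1190
```

View pics/w5.png

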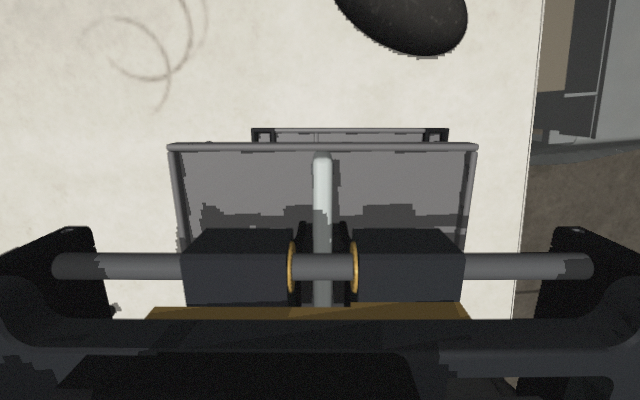

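The upper tray is held level above the base, and the base's far bosses are visible at (264,134) and (436,134). The offsets agree with the measurements. I'm moving over the base and lowering.

Call:
{"op": "drive_tool", "data": {
  "rows": [
    [0, 0, -12, 0, 0, 0, 0],
    [0, 0, -12, 0, 0, 0, 0],
    [0, 0, 0, -15, 0, 0, 0],
    [0, 0, 0, -15, 0, 0, 0],
    [0, 0, 0, -10, 0, 0, 0]
  ]
}}

```text
time_s: 17.7
tcp_pos: [0.4932, -0.3236, 0.0833]
ee_rot: [[0.996, -0.089, -0.001], [-0.089, -0.996, 0.001], [-0.001, -0.0, -1.0]]
wrist_force: [-0.9, 0.4, -3.7]
gripper_width: 0.115
gripper_force: 30.0
```

Call:
{"op": "drive_tool", "data": {
  "rows": [
    [0, 0, 0, -4, 0, 0, 0],
    [0, 0, 0, 0, 0, 0, 0],
    [0, 0, 0, 0, 0, 0, 0],
    [0, 0, 0, 0, 0, 0, 0],
    [0, 0, 0, 0, 0, 0, 0]
  ]
}}

```text
time_s: 18.12
tcp_pos: [0.4944, -0.3229, 0.0815]
ee_rot: [[0.996, -0.087, 0.002], [-0.087, -0.996, -0.001], [0.002, 0.001, -1.0]]
wrist_force: [0.4, 0.2, -2.7]
gripper_width: 0.112
gripper_force: 30.0
```

```bash
python3 -c "
from h import *
p=cam('scene');q=cam('side');a=p['frame'][220:325,330:470];b=q['frame'][115:205,260:380]
cv2.imwrite('pics/ss6.png',cv2.hconcat([cv2.resize(a,(400,300),interpolation=2),cv2.resize(b,(400,300),interpolation=2)])[...,::-1])
s=sense();print(s['tcp_pos'],s['ee_rot'][:,0])"
```

```text
[ 0.49417837 -0.3227856   0.08129511] [ 0.99616624 -0.0874699   0.00135851]
```

View pics/ss6.png

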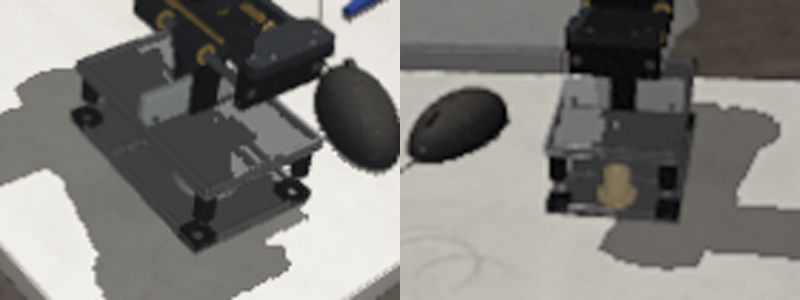

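The crops show each leg above its boss, and the tray looks level and aligned. I'm applying a small correction and lowering slowly.

Call:
{"op": "drive_tool", "data": {
  "rows": [
    [0, -0.7, 1.2, -3, 0, 0, 0],
    [0, 0, 0, -3, 0, 0, 0],
    [0, 0, 0, -2, 0, 0, 0],
    [0, 0, 0, 0, 0, 0, 0],
    [0, 0, 0, 0, 0, 0, 0]
  ]
}}

```text
time_s: 18.63
tcp_pos: [0.4929, -0.3214, 0.0722]
ee_rot: [[0.996, -0.088, -0.001], [-0.088, -0.996, 0.0], [-0.001, -0.0, -1.0]]
wrist_force: [0.3, -0.4, -2.8]
gripper_width: 0.108
gripper_force: 30.0
```

Call:
{"op": "drive_tool", "data": {
  "rows": [
    [0, 0, 0, -2, 0, 0, 0],
    [0, 0, 0, -2, 0, 0, 0],
    [0, 0, 0, 0, 0, 0, 0],
    [0, 0, 0, 0, 0, 0, 0]
  ]
}}

```text
time_s: 18.97
tcp_pos: [0.493, -0.3214, 0.0683]
ee_rot: [[0.996, -0.088, -0.0], [-0.088, -0.996, 0.0], [-0.0, -0.0, -1.0]]
wrist_force: [0.2, 0.2, -2.8]
gripper_width: 0.114
gripper_force: 30.0
```

Call:
{"op": "drive_tool", "data": {
  "rows": [
    [0, 0, 0, -1.5, 0, 0, 0],
    [0, 0, 0, -1.5, 0, 0, 0],
    [0, 0, 0, -0.7, 0, 0, 0],
    [0, 0, 0, 0, 0, 0, 0],
    [0, 0, 0, 0, 0, 0, 0]
  ]
}}

```text
time_s: 19.38
tcp_pos: [0.4931, -0.3215, 0.0648]
ee_rot: [[0.996, -0.088, -0.0], [-0.088, -0.996, -0.0], [-0.0, 0.0, -1.0]]
wrist_force: [-1.0, -0.4, -2.6]
gripper_width: 0.109
gripper_force: 30.0
```

Call:
{"op": "drive_tool", "data": {
  "rows": [
    [0, 0, 0, -0.5, 0, 0, 0],
    [0, 0, 0, 0, 0, 0, 0],
    [0, 0, 0, -0.4, 0, 0, 0],
    [0, 0, 0, 0, 0, 0, 0],
    [0, 0, 0, 0, 0, 0, 0]
  ]
}}

```text
time_s: 19.8
tcp_pos: [0.4932, -0.3215, 0.0646]
ee_rot: [[0.996, -0.087, 0.0], [-0.087, -0.996, -0.0], [0.0, 0.0, -1.0]]
wrist_force: [-1.9, 1.6, 3.2]
gripper_width: 0.107
gripper_force: 30.0
```

Call:
{"op": "drive_tool", "data": {
  "rows": [
    [50, 0, 0, 0, 0, 0, 0],
    [50, 0, 0, 0, 0, 0, 0],
    [50, 0, 0, 0, 0, 0, 0],
    [50, 0, 0, 0, 0, 0, 0],
    [50, 0, 0, 0, 0, 0, 0]
  ]
}}

```text
time_s: 20.22
tcp_pos: [0.4932, -0.3216, 0.0638]
ee_rot: [[0.996, -0.088, 0.0], [-0.088, -0.996, -0.0], [0.0, 0.0, -1.0]]
wrist_force: [0.0, -0.5, -0.3]
gripper_width: 0.405
gripper_force: 0.0
```

Call:
{"op": "drive_tool", "data": {
  "rows": [
    [50, 0, 0, 10, 0, 0, 0],
    [50, 0, 0, 35, 0, 0, 0],
    [50, -10, 0, 38, 0, 0, 0],
    [50, -10, 0, 38, 0, 0, 0],
    [50, -10, 0, 38, 0, 0, 0]
  ]
}}

```text
time_s: 20.63
tcp_pos: [0.4625, -0.3214, 0.2253]
ee_rot: [[0.996, -0.087, 0.0], [-0.087, -0.996, -0.0], [0.0, 0.0, -1.0]]
wrist_force: [1.4, -0.2, 0.5]
gripper_width: 0.5
gripper_force: 0.0
```

Call:
{"op": "drive_tool", "data": {
  "rows": [
    [50, -10, 0, 10, 0, 0, 0],
    [50, 0, 0, 0, 0, 0, 0],
    [50, 0, 0, 0, 0, 0, 0]
  ]
}}

```text
time_s: 20.88
tcp_pos: [0.4529, -0.3215, 0.2342]
ee_rot: [[0.996, -0.088, 0.003], [-0.088, -0.996, -0.001], [0.003, 0.0, -1.0]]
wrist_force: [0.8, 0.2, -0.5]
gripper_width: 0.496
gripper_force: 0.0
```

```bash
python3 w.py w7.png upper_tray tray_grip; python3 -c "
from h import *
p=cam('scene');q=cam('side');a=p['frame'][220:325,330:470];b=q['frame'][115:205,260:380]
cv2.imwrite('pics/ss7.png',cv2.hconcat([cv2.resize(a,(400,300),interpolation=2),cv2.resize(b,(400,300),interpolation=2)])[...,::-1])
s=sense();print(s['joints'])
w=cam('wrist')
k=masks_of('upper_tray',w)[0]['region'];P=cloud(w,k)*1e3
d=P[:,:2]-[493.6,-321.5];c,sn=np.cos(np.radians(-5)),np.sin(np.radians(-5));x=d[:,0]*c+d[:,1]*sn;y=-d[:,0]*sn+d[:,1]*c
for sx in (-1,1):
  for sy in(-1,1):
    m=(sx*x>10)&(sx*x<46)&(sy*y>15)&(sy*y<70); print(sx,sy,np.median(P[m,2]).round(1),m.sum())
"
```

```text
tcp [ 0.4527 -0.3212  0.2327] cam [ 0.526 -0.328  0.377] z [-0.27  0.02 -0.96]
upper_tray 0.77 [317. 137.] top 0.0697 rect [493.4, -321.2, 9.2, 102.5, 85.0] 909
tray_grip 0.65 [322. 138.] top 0.0697 rect [493.4, -321.2, 9.2, 102.5, 85.0] 909
[-1.86255711e+01  1.57965357e+01 -1.02714464e+01 -8.58359649e-03
 -6.41133402e+01  1.03609564e+02]
-1 -1 41.2 1482
-1 1 41.2 1469
1 -1 41.1 1630
1 1 41.2 1659
```

View pics/ss7.png

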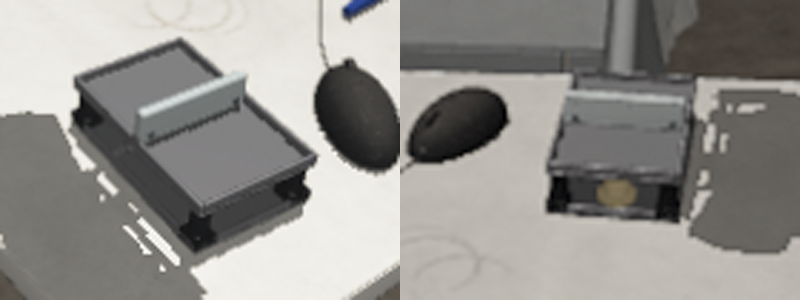

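The crops show the upper tray seated on the base. Its floor measures 41.2 mm at all four corners, so it is level and fully down. Next is the tall block, with the wrist turned.

Call:
{"op": "drive_tool", "data": {
  "rows": [
    [50, 0, 30, 0, 0, 0, -0.1],
    [50, 0, 32, 0, 0, 0, -0.1],
    [50, 0, 33, 0, 0, 0, -0.1],
    [50, 0, 33, 0, 0, 0, -0.1],
    [50, 0, 33, 0, 0, 0, -0.1]
  ]
}}

```text
time_s: 21.65
tcp_pos: [0.4529, -0.1591, 0.2324]
ee_rot: [[0.829, -0.559, -0.001], [-0.559, -0.829, -0.0], [-0.001, 0.001, -1.0]]
wrist_force: [0.7, -0.3, -0.2]
gripper_width: 0.505
gripper_force: 0.0
```

Call:
{"op": "drive_tool", "data": {
  "rows": [
    [50, 0, 33, 0, 0, 0, -0.1],
    [50, 0, 33, 0, 0, 0, -0.1],
    [50, 0, 33, 0, 0, 0, -0.1],
    [50, 0, 33, 0, 0, 0, -0.1],
    [50, 0, 33, 0, 0, 0, -0.1]
  ]
}}

```text
time_s: 22.07
tcp_pos: [0.4528, 0.0062, 0.2327]
ee_rot: [[0.46, -0.888, -0.0], [-0.888, -0.46, -0.0], [0.0, 0.0, -1.0]]
wrist_force: [1.1, 0.0, 0.2]
gripper_width: 0.5
gripper_force: 0.0
```

Call:
{"op": "drive_tool", "data": {
  "rows": [
    [50, -2, 33, 0, 0, 0, -0.1],
    [50, -2, 33, 0, 0, 0, -0.1],
    [50, -2, 33, 0, 0, 0, -0.1],
    [50, -2, 33, 0, 0, 0, -0.1],
    [50, -3, 30, 0, 0, 0, -0.1]
  ]
}}

```text
time_s: 22.48
tcp_pos: [0.4418, 0.1685, 0.2326]
ee_rot: [[-0.021, -1.0, -0.0], [-1.0, 0.021, -0.0], [0.0, 0.0, -1.0]]
wrist_force: [-0.1, 0.2, 0.9]
gripper_width: 0.499
gripper_force: 0.0
```

Call:
{"op": "drive_tool", "data": {
  "rows": [
    [50, 0, 0, 0, 0, 0, 0],
    [50, 0, 0, 0, 0, 0, 0]
  ]
}}

```text
time_s: 22.65
tcp_pos: [0.4418, 0.1679, 0.2324]
ee_rot: [[-0.013, -1.0, -0.001], [-1.0, 0.013, -0.001], [0.001, 0.001, -1.0]]
wrist_force: [-1.2, 0.1, -0.3]
gripper_width: 0.502
gripper_force: 0.0
```

```bash
python3 w.py w8.png tall_block_center low_block_center loupe_center; python3 -c "
from h import *
s=sense();print(s['joints'],s['ee_rot'])"
```

```text
tcp [0.4418 0.1669 0.2324] cam [0.441 0.094 0.375] z [ 0.    0.27 -0.96]
tall_block_center 0.68 [324. 127.] top 0.0304 rect [441.3, 114.2, 34.1, 8.2, 89.0] 234
low_block_center 0.82 [312.  26.] top 0.0204 rect [451.5, 3.0, 34.3, 9.2, 70.1] 294
loupe_center 0.61 [242.  77.] top 0.0307 rect [541.1, 53.6, 34.3, 34.8, 86.7] 424
[ 4.03239459e+01  7.45520739e+00 -2.09296761e+01  7.78809269e-04
 -6.16544655e+01 -4.13457915e+01] [[-1.78270503e-02 -9.99840952e-01 -5.15849145e-04]
 [-9.99840978e-01  1.78272848e-02 -4.53533966e-04]
 [ 4.62658022e-04  5.07681941e-04 -9.99999764e-01]]
```

View pics/w8.png

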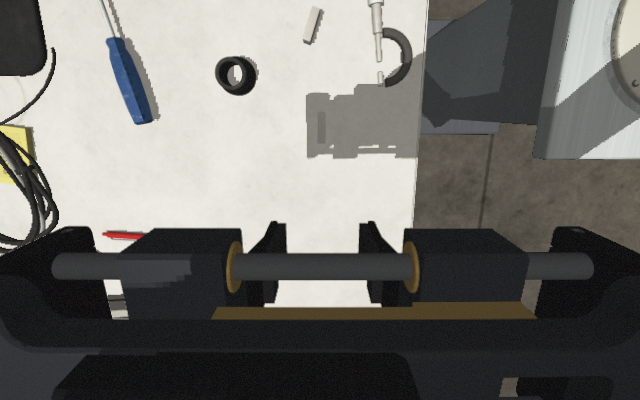

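The view shows the tall block in the gripper's shadow at (322,127), and it is aligned with the jaws. The low block is at (313,25) and the loupe at (236,76). I'm picking the tall block.

Call:
{"op": "drive_tool", "data": {
  "rows": [
    [50, 0, -13, -38, 0, 0, 0],
    [50, 0, -13, -38, 0, 0, 0],
    [50, 0, -13, -38, 0, 0, 0],
    [50, 0, -13, -30, 0, 0, 0],
    [50, 0, -1, -20, 0, 0, 0]
  ]
}}

```text
time_s: 23.27
tcp_pos: [0.4399, 0.1098, 0.0662]
ee_rot: [[-0.021, -1.0, -0.005], [-1.0, 0.021, -0.003], [0.003, 0.005, -1.0]]
wrist_force: [-0.3, -0.2, -0.6]
gripper_width: 0.505
gripper_force: 0.0
```

Call:
{"op": "drive_tool", "data": {
  "rows": [
    [50, 0, 0, -18, 0, 0, 0],
    [50, 0, 0, 0, 0, 0, 0],
    [50, 0, 0, 0, 0, 0, 0]
  ]
}}

```text
time_s: 23.52
tcp_pos: [0.442, 0.1125, 0.0507]
ee_rot: [[-0.018, -1.0, -0.002], [-1.0, 0.018, -0.001], [0.001, 0.001, -1.0]]
wrist_force: [-0.3, -0.9, 0.8]
gripper_width: 0.501
gripper_force: 0.0
```

Call:
{"op": "drive_tool", "data": {
  "rows": [
    [50, 0, 0, -15, 0, 0, 0],
    [50, 0, 0, -11, 0, 0, 0],
    [50, 0, 0, -2, 0, 0, 0],
    [50, 0, 0, 0, 0, 0, 0],
    [40, 0, 0, 0, 0, 0, 0]
  ]
}}

```text
time_s: 23.93
tcp_pos: [0.443, 0.1139, 0.0242]
ee_rot: [[-0.017, -1.0, 0.002], [-1.0, 0.017, 0.001], [-0.001, -0.002, -1.0]]
wrist_force: [-0.1, 0.0, 0.1]
gripper_width: 0.474
gripper_force: 0.0
```

Call:
{"op": "drive_tool", "data": {
  "rows": [
    [0, -0.5, 0, 0, 0, 0, 0],
    [0, 0, 0, 0, 0, 0, 0],
    [0, 0, 0, 0, 0, 0, 0],
    [0, 0, 0, 0, 0, 0, 0],
    [0, 0, 0, 0, 0, 0, 0]
  ]
}}

```text
time_s: 24.35
tcp_pos: [0.4417, 0.1136, 0.0232]
ee_rot: [[-0.017, -1.0, 0.0], [-1.0, 0.017, 0.0], [-0.0, -0.0, -1.0]]
wrist_force: [-0.3, -0.5, -0.4]
gripper_width: 0.132
gripper_force: 0.0
```

Call:
{"op": "drive_tool", "data": {
  "rows": [
    [0, 0, 0, 0, 0, 0, 0],
    [0, 0, 0, 0, 0, 0, 0],
    [0, 0, 0, 0, 0, 0, 0],
    [0, 0, 0, 0, 0, 0, 0]
  ]
}}

```text
time_s: 24.68
tcp_pos: [0.4417, 0.1136, 0.0231]
ee_rot: [[-0.017, -1.0, 0.0], [-1.0, 0.017, 0.0], [-0.0, -0.0, -1.0]]
wrist_force: [0.3, 0.0, 3.4]
gripper_width: 0.102
gripper_force: 30.0
```

Call:
{"op": "drive_tool", "data": {
  "rows": [
    [0, 0, 0, 10, 0, 0, 0],
    [0, 0, 0, 30, 0, 0, 0],
    [0, 0, 0, 40, 0, 0, 0],
    [0, 3, -20, 30, 0, 0, 0],
    [0, 5, -33, 0, 0, 0, -0.01]
  ]
}}

```text
time_s: 25.1
tcp_pos: [0.4538, 0.0631, 0.139]
ee_rot: [[-0.021, -1.0, 0.013], [-1.0, 0.021, 0.005], [-0.005, -0.013, -1.0]]
wrist_force: [1.1, 0.3, -0.5]
gripper_width: 0.099
gripper_force: 30.0
```

Call:
{"op": "drive_tool", "data": {
  "rows": [
    [0, 5, -35, 0, 0, 0, -0.01],
    [0, 5, -35, 0, 0, 0, -0.01],
    [0, 5, -35, 0, 0, 0, -0.01],
    [0, 5, -35, 0, 0, 0, -0.01],
    [0, 5, -35, 0, 0, 0, -0.01]
  ]
}}

```text
time_s: 25.52
tcp_pos: [0.4741, -0.1162, 0.1326]
ee_rot: [[-0.077, -0.997, -0.001], [-0.997, 0.077, 0.0], [-0.0, 0.001, -1.0]]
wrist_force: [0.3, 1.2, -0.6]
gripper_width: 0.101
gripper_force: 30.0
```

Call:
{"op": "drive_tool", "data": {
  "rows": [
    [0, 5, -35, 0, 0, 0, -0.01],
    [0, 5, -35, 0, 0, 0, 0],
    [0, 5, -35, 0, 0, 0, 0],
    [0, 5, -35, 0, 0, 0, 0],
    [0, 5, -24, 0, 0, 0, 0]
  ]
}}

```text
time_s: 25.93
tcp_pos: [0.4991, -0.2811, 0.1322]
ee_rot: [[-0.089, -0.996, -0.001], [-0.996, 0.089, 0.0], [-0.0, 0.001, -1.0]]
wrist_force: [0.5, 0.2, -1.3]
gripper_width: 0.103
gripper_force: 30.0
```

Call:
{"op": "drive_tool", "data": {
  "rows": [
    [0, 2, 0, -15, 0, 0, 0],
    [0, 0, 0, -25, 0, 0, 0],
    [0, 0, 0, -10, 0, 0, 0],
    [0, 0, 0, 0, 0, 0, 0],
    [0, 0, 0, 0, 0, 0, 0]
  ]
}}

```text
time_s: 26.35
tcp_pos: [0.5012, -0.2783, 0.0824]
ee_rot: [[-0.086, -0.996, -0.002], [-0.996, 0.086, 0.0], [0.0, 0.002, -1.0]]
wrist_force: [-0.5, -0.4, 0.1]
gripper_width: 0.099
gripper_force: 30.0
```

Call:
{"op": "drive_tool", "data": {
  "rows": [
    [0, 0, 0, -8, 0, 0, 0],
    [0, 0, 0, -5, 0, 0, 0],
    [0, 0, 0, -3, 0, 0, 0],
    [0, 0, 0, 0, 0, 0, 0],
    [0, 0, 0, 0, 0, 0, 0]
  ]
}}

```text
time_s: 26.77
tcp_pos: [0.5017, -0.2784, 0.0671]
ee_rot: [[-0.086, -0.996, 0.0], [-0.996, 0.086, -0.0], [0.0, -0.0, -1.0]]
wrist_force: [-0.2, 0.3, -0.8]
gripper_width: 0.105
gripper_force: 30.0
```

Call:
{"op": "drive_tool", "data": {
  "rows": [
    [0, 0, 0, -1, 0, 0, 0],
    [0, 0, 0, 0, 0, 0, 0],
    [0, 0, 0, 0, 0, 0, 0]
  ]
}}

```text
time_s: 27.02
tcp_pos: [0.5017, -0.2785, 0.0662]
ee_rot: [[-0.087, -0.996, 0.0], [-0.996, 0.087, -0.0], [0.0, -0.0, -1.0]]
wrist_force: [-0.2, -0.1, -1.3]
gripper_width: 0.097
gripper_force: 30.0
```

Call:
{"op": "drive_tool", "data": {
  "rows": [
    [0, 0, 0, -0.6, 0, 0, 0],
    [0, 0, 0, 0, 0, 0, 0],
    [0, 0, 0, -0.4, 0, 0, 0],
    [0, 0, 0, 0, 0, 0, 0],
    [0, 0, 0, 0, 0, 0, 0]
  ]
}}

```text
time_s: 27.43
tcp_pos: [0.5016, -0.2785, 0.0651]
ee_rot: [[-0.087, -0.996, 0.0], [-0.996, 0.087, -0.0], [0.0, -0.0, -1.0]]
wrist_force: [0.4, 0.2, 1.0]
gripper_width: 0.101
gripper_force: 30.0
```

Call:
{"op": "drive_tool", "data": {
  "rows": [
    [12, 0, 0, 0, 0, 0, 0],
    [16, 0, 0, 0, 0, 0, 0],
    [20, 0, 0, 0, 0, 0, 0],
    [30, 0, 0, 0, 0, 0, 0],
    [30, 0, 0, 0, 0, 0, 0]
  ]
}}

```text
time_s: 27.85
tcp_pos: [0.5016, -0.2785, 0.0649]
ee_rot: [[-0.087, -0.996, -0.0], [-0.996, 0.087, -0.0], [0.0, 0.0, -1.0]]
wrist_force: [0.7, -0.7, -0.6]
gripper_width: 0.257
gripper_force: 0.0
```

Call:
{"op": "drive_tool", "data": {
  "rows": [
    [30, 0, 0, 10, 0, 0, 0],
    [30, 0, 0, 30, 0, 0, 0],
    [30, 0, 0, 40, 0, 0, 0],
    [40, -5, 25, 0, 0, 0, -0.03],
    [50, -6, 32, 0, 0, 0, -0.03]
  ]
}}

```text
time_s: 28.27
tcp_pos: [0.4927, -0.2226, 0.1484]
ee_rot: [[-0.151, -0.989, 0.008], [-0.989, 0.151, -0.002], [0.001, -0.008, -1.0]]
wrist_force: [-0.3, 0.4, -1.0]
gripper_width: 0.377
gripper_force: 0.0
```

Call:
{"op": "drive_tool", "data": {
  "rows": [
    [50, -6, 32, 0, 0, 0, -0.03],
    [50, -6, 32, 0, 0, 0, -0.03],
    [50, -6, 32, 0, 0, 0, -0.03],
    [50, -6, 32, 0, 0, 0, -0.03],
    [50, -6, 32, 0, 0, 0, -0.03]
  ]
}}

```text
time_s: 28.68
tcp_pos: [0.4603, -0.0601, 0.1459]
ee_rot: [[-0.294, -0.956, 0.001], [-0.956, 0.294, 0.0], [-0.001, -0.001, -1.0]]
wrist_force: [1.2, 0.1, 0.1]
gripper_width: 0.493
gripper_force: 0.0
```

Call:
{"op": "drive_tool", "data": {
  "rows": [
    [50, -6, 32, 0, 0, 0, -0.03],
    [50, -3, 32, -20, 0, 0, -0.02],
    [50, 0, 0, -30, 0, 0, 0],
    [50, 0, 0, 0, 0, 0, 0],
    [50, 0, 0, 0, 0, 0, 0]
  ]
}}

```text
time_s: 29.1
tcp_pos: [0.4509, 0.0024, 0.0948]
ee_rot: [[-0.339, -0.941, -0.003], [-0.941, 0.339, -0.001], [0.002, 0.002, -1.0]]
wrist_force: [-0.3, -0.2, 0.7]
gripper_width: 0.494
gripper_force: 0.0
```

Call:
{"op": "drive_tool", "data": {
  "rows": [
    [50, 0, 0, -25, 0, 0, 0],
    [50, 0, 0, -25, 0, 0, 0],
    [50, 0, 0, -15, 0, 0, 0],
    [50, 0, 0, -7, 0, 0, 0],
    [50, 0, 0, 0, 0, 0, 0]
  ]
}}

```text
time_s: 29.52
tcp_pos: [0.4519, 0.0017, 0.0229]
ee_rot: [[-0.341, -0.94, -0.001], [-0.94, 0.341, -0.001], [0.001, 0.001, -1.0]]
wrist_force: [0.0, -0.0, 0.1]
gripper_width: 0.504
gripper_force: 0.0
```

Call:
{"op": "drive_tool", "data": {
  "rows": [
    [50, 0.3, 0.5, 0, 0, 0, 0],
    [50, 0, 0, 0, 0, 0, 0]
  ]
}}

```text
time_s: 29.68
tcp_pos: [0.4533, 0.0031, 0.0244]
ee_rot: [[-0.34, -0.94, 0.003], [-0.94, 0.34, 0.001], [-0.002, -0.003, -1.0]]
wrist_force: [0.5, -0.3, 0.5]
gripper_width: 0.502
gripper_force: 0.0
```

Call:
{"op": "drive_tool", "data": {
  "rows": [
    [40, -0.5, 0, -1, 0, 0, 0],
    [20, 0, 0, 0, 0, 0, 0],
    [0, 0, 0, 0, 0, 0, 0],
    [0, 0, 0, 0, 0, 0, 0],
    [0, 0, 0, 0, 0, 0, 0]
  ]
}}

```text
time_s: 30.1
tcp_pos: [0.4515, 0.0031, 0.0222]
ee_rot: [[-0.34, -0.94, 0.0], [-0.94, 0.34, 0.0], [-0.0, -0.0, -1.0]]
wrist_force: [-0.4, -0.4, 0.5]
gripper_width: 0.208
gripper_force: 0.0
```

Call:
{"op": "drive_tool", "data": {
  "rows": [
    [0, 0, 0, 0, 0, 0, 0],
    [0, 0, 0, 0, 0, 0, 0],
    [0, 0, 0, 0, 0, 0, 0],
    [0, 0, 0, 0, 0, 0, 0],
    [0, 0, 0, 0, 0, 0, 0]
  ]
}}

```text
time_s: 30.52
tcp_pos: [0.4514, 0.0031, 0.022]
ee_rot: [[-0.34, -0.94, 0.0], [-0.94, 0.34, 0.0], [-0.0, -0.0, -1.0]]
wrist_force: [0.4, 0.1, 1.8]
gripper_width: 0.102
gripper_force: 30.0
```

Call:
{"op": "drive_tool", "data": {
  "rows": [
    [0, 0, 0, 10, 0, 0, 0],
    [0, 0, 0, 30, 0, 0, 0],
    [0, 0, 0, 40, 0, 0, 0],
    [0, 2, -20, 40, 0, 0, 0.02],
    [0, 3, -32, 0, 0, 0, 0.024]
  ]
}}

```text
time_s: 30.93
tcp_pos: [0.4612, -0.0462, 0.1464]
ee_rot: [[-0.291, -0.956, 0.016], [-0.957, 0.291, 0.002], [-0.006, -0.014, -1.0]]
wrist_force: [2.4, -0.5, -0.6]
gripper_width: 0.098
gripper_force: 30.0
```

Call:
{"op": "drive_tool", "data": {
  "rows": [
    [0, 3, -32, 0, 0, 0, 0.024],
    [0, 3, -32, 0, 0, 0, 0.024],
    [0, 3, -32, 0, 0, 0, 0.024],
    [0, 3, -32, 0, 0, 0, 0.024],
    [0, 3, -32, 0, 0, 0, 0.024]
  ]
}}

```text
time_s: 31.35
tcp_pos: [0.4708, -0.2091, 0.1389]
ee_rot: [[-0.181, -0.984, -0.0], [-0.984, 0.181, 0.0], [-0.0, 0.001, -1.0]]
wrist_force: [0.7, 0.4, -0.3]
gripper_width: 0.103
gripper_force: 30.0
```

Call:
{"op": "drive_tool", "data": {
  "rows": [
    [0, 4, -32, 0, 0, 0, 0.024],
    [0, 4, -32, 0, 0, 0, 0.024],
    [0, 4, -32, 0, 0, 0, 0.024],
    [0, 4, -32, 0, 0, 0, 0.024],
    [0, 4, -27, 0, 0, 0, 0]
  ]
}}

```text
time_s: 31.77
tcp_pos: [0.4908, -0.3646, 0.1385]
ee_rot: [[-0.087, -0.996, -0.001], [-0.996, 0.087, 0.0], [-0.0, 0.001, -1.0]]
wrist_force: [0.6, 0.7, -0.2]
gripper_width: 0.102
gripper_force: 30.0
```

Call:
{"op": "drive_tool", "data": {
  "rows": [
    [0, 2, 0, -15, 0, 0, 0],
    [0, 0, 0, -25, 0, 0, 0],
    [0, 0, 0, -20, 0, 0, 0],
    [0, 0, 0, 0, 0, 0, 0],
    [0, 0, 0, 0, 0, 0, 0]
  ]
}}

```text
time_s: 32.18
tcp_pos: [0.4924, -0.3624, 0.0779]
ee_rot: [[-0.087, -0.996, -0.003], [-0.996, 0.087, 0.001], [-0.001, 0.003, -1.0]]
wrist_force: [1.0, 0.6, -0.2]
gripper_width: 0.101
gripper_force: 30.0
```

Call:
{"op": "drive_tool", "data": {
  "rows": [
    [0, 0, 0, -6, 0, 0, 0],
    [0, 0, 0, -4, 0, 0, 0],
    [0, 0, 0, -2.5, 0, 0, 0],
    [0, 0, 0, 0, 0, 0, 0],
    [0, 0, 0, 0, 0, 0, 0]
  ]
}}

```text
time_s: 32.6
tcp_pos: [0.4934, -0.3626, 0.0671]
ee_rot: [[-0.087, -0.996, 0.001], [-0.996, 0.087, -0.0], [0.0, -0.001, -1.0]]
wrist_force: [-0.4, 0.2, -0.2]
gripper_width: 0.099
gripper_force: 30.0
```

Call:
{"op": "drive_tool", "data": {
  "rows": [
    [0, 0, 0, 0, 0, 0, 0],
    [0, 0, 0, 0, 0, 0, 0]
  ]
}}

```text
time_s: 32.77
tcp_pos: [0.4935, -0.3627, 0.0671]
ee_rot: [[-0.087, -0.996, 0.001], [-0.996, 0.087, -0.0], [0.0, -0.001, -1.0]]
wrist_force: [0.2, -0.5, -0.3]
gripper_width: 0.098
gripper_force: 30.0
```

Call:
{"op": "drive_tool", "data": {
  "rows": [
    [0, 0, 0, -1.3, 0, 0, 0],
    [0, 0, 0, -0.9, 0, 0, 0],
    [0, 0, 0, 0, 0, 0, 0],
    [0, 0, 0, -0.4, 0, 0, 0],
    [0, 0, 0, 0, 0, 0, 0]
  ]
}}

```text
time_s: 33.18
tcp_pos: [0.4932, -0.3626, 0.0641]
ee_rot: [[-0.087, -0.996, -0.0], [-0.996, 0.087, -0.0], [0.0, 0.0, -1.0]]
wrist_force: [-0.3, -0.3, -1.4]
gripper_width: 0.099
gripper_force: 30.0
```

Call:
{"op": "drive_tool", "data": {
  "rows": [
    [0, 0, 0, -0.5, 0, 0, 0],
    [0, 0, 0, 0, 0, 0, 0],
    [0, 0, 0, 0, 0, 0, 0]
  ]
}}

```text
time_s: 33.43
tcp_pos: [0.4933, -0.3626, 0.064]
ee_rot: [[-0.087, -0.996, 0.0], [-0.996, 0.087, -0.0], [0.0, -0.0, -1.0]]
wrist_force: [-0.9, 0.5, 3.3]
gripper_width: 0.098
gripper_force: 30.0
```

Contact, so it's seated. I'll release, retreat and inspect.

Call:
{"op": "drive_tool", "data": {
  "rows": [
    [12, 0, 0, 0, 0, 0, 0],
    [16, 0, 0, 0, 0, 0, 0],
    [20, 0, 0, 0, 0, 0, 0],
    [30, 0, 0, 0, 0, 0, 0],
    [30, 0, 0, 0, 0, 0, 0]
  ]
}}

```text
time_s: 33.85
tcp_pos: [0.4932, -0.3626, 0.0634]
ee_rot: [[-0.087, -0.996, -0.0], [-0.996, 0.087, 0.0], [-0.0, 0.0, -1.0]]
wrist_force: [-0.6, 0.7, 0.5]
gripper_width: 0.264
gripper_force: 0.0
```

Call:
{"op": "drive_tool", "data": {
  "rows": [
    [30, 0, 0, 10, 0, 0, 0],
    [30, 0, 0, 30, 0, 0, 0],
    [30, 0, 0, 40, 0, 0, 0],
    [40, 0, 20, 35, 0, 0, 0],
    [50, 0, 30, 20, 0, 0, 0]
  ]
}}

```text
time_s: 34.27
tcp_pos: [0.4949, -0.3147, 0.2038]
ee_rot: [[-0.089, -0.996, 0.007], [-0.996, 0.089, -0.004], [0.004, -0.007, -1.0]]
wrist_force: [1.2, 0.4, -0.3]
gripper_width: 0.378
gripper_force: 0.0
```

Call:
{"op": "drive_tool", "data": {
  "rows": [
    [50, -3, 35, 10, 0, 0, 0],
    [50, -3, 35, 0, 0, 0, 0],
    [50, 0, 20, 0, 0, 0, 0],
    [50, 0, 0, 0, 0, 0, 0],
    [50, 0, 0, 0, 0, 0, 0]
  ]
}}

```text
time_s: 34.68
tcp_pos: [0.4875, -0.2219, 0.2097]
ee_rot: [[-0.085, -0.996, 0.002], [-0.996, 0.085, -0.0], [0.0, -0.002, -1.0]]
wrist_force: [0.2, -0.4, -0.1]
gripper_width: 0.496
gripper_force: 0.0
```

```bash
python3 w.py w9.png tall_block_center low_block_center tray_grip upper_tray; python3 -c "
from h import *
w=cam('wrist');p=cam('scene');q=cam('side');a=p['frame'][220:325,330:470];b=q['frame'][115:265,240:440]
t=cv2.hconcat([cv2.resize(a,(400,300),interpolation=2),cv2.resize(b,(400,300),interpolation=2)])
cv2.imwrite('pics/f.png',cv2.vconcat([t,cv2.resize(w['frame'][0:225],(800,281))])[...,::-1])"
```

```text
tcp [ 0.4875 -0.2226  0.2094] cam [ 0.481 -0.296  0.352] z [ 0.02  0.27 -0.96]
tall_block_center 0.73 [302. 130.] top 0.072 rect [501.4, -277.9, 33.5, 8.7, 84.5] 344
low_block_center 0.66 [306.  37.] top 0.062 rect [492.6, -362.5, 34.1, 9.0, 85.6] 416
low_block_center 0.6 [305. 129.] top 0.0721 rect [501.3, -277.9, 33.5, 8.5, 84.5] 321
tray_grip 0.91 [310.  79.] top 0.0701 rect [496.8, -318.5, 86.6, 76.5, 39.0] 1348
upper_tray 0.81 [308.  83.] top 0.0701 rect [495.7, -293.3, 65.2, 103.1, 85.0] 1358
```

View pics/f.png

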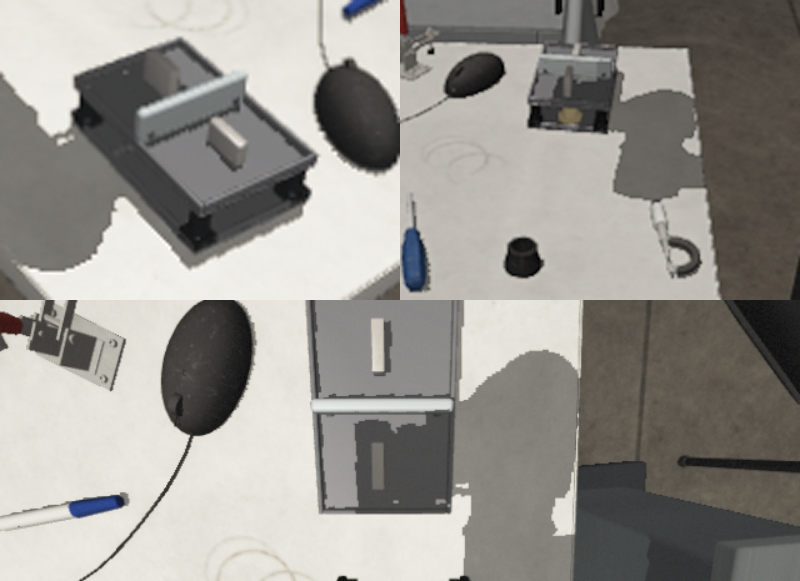

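The picture shows both blocks standing upright, one each side of the grip (377,345 and 377,465 in the lower panel). Their tops are at 72 and 62 mm. The tray is seated, the bush is visible beneath it, and the loupe is untouched. I'm handing in.

```bash
python3 -c "
from station import finish_job; print(finish_job())"
```

```text
the job is handed in; nothing more can be done
None
```

The job is handed in, at about 35 s of the 138 s allowed. The ring and bush are in their base-tray bays, the upper tray is seated level on all four corners, a gauge block stands upright on each side of its grip, and the loupe was not touched.

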